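Lock the blue embossing block into its keyed bed

TASK

Take the blue-handled embossing block off the sloped stand and set it in the recess of the green bed, whichever way round its notch clears the bed's locating pin, so that it sits fully down. Then slide the latch all the way over the block to lock it and let go. Leave the red-handled block on the stand where it is.

Things in the scene. Friction and masses are not known exactly. Their poses are not given: they have to be found in the camera images.
- blue_block: Loose block, about 0.2 kg: dark brown wooden plate 80 (x) x 60 (y) x 14 (z) mm, on its middle a blue handle rib 44 (x) x 18 (y) mm, 32 mm tall (rib top 46 mm above the underside). Origin: centre of the underside; z up through the rib. Starts lying on the stand's 30 degree slope, its -x end down against the ledge. Only its notch makes it differ from itself turned half round.
- block_notch (a point): Centre of the blue block's notch at its underside, at block (-33, 12, 0) mm, axes as the block's. The notch cuts the whole thickness of the plate at its -x end: 14 mm deep (x from -40 to -26 mm) and 14 mm wide (y from 5 to 19 mm).
- red_block: A second loose block, like the blue one in size, notch and axes but with a red rib, lying beside it on the stand (on either side; centres about 110 mm apart). Not to be moved.
- stand: Fixed wooden stand 125 (x) x 250 (y) mm, 81 mm high, its top a 30 degree slope rising towards its +x. The blocks lie on the slope, their z axes leaning 30 degrees from vertical towards the stand's -x, their lower ends against a ledge 10 mm high. Origin: centre of the underside, on the table; z up.
- bed: Fixed green bed 120 (x) x 100 (y) x 20 mm high, origin on the table under the centre of its recess, z up; on its +x side an extension out to x = 135 mm carries the latch. The recess is 83 (x) x 63 (y) mm and 12 mm deep, with a 2 mm lead-in chamfer. A fixed brass pin, 9 mm diameter and 8 mm tall, stands on its floor at one of two places, pin_place_a or pin_place_b.
- bed_seat (a point): Centre of the recess floor, 8 mm above the table, axes as the bed's; the blue block's origin comes here when it is fully down (plate top then 22 mm above the table). Turned the wrong way, a level block enters the recess only 4 mm and stops on the pin, 8 mm short of the floor.
- pin_place_a (a point): On the recess floor at bed (-34, 12) mm. Here stands either the brass pin or only a flat black spot: it differs each time and is not reported, so look or try. With the pin here the block goes in with its x along the bed's +x.
- pin_place_b (a point): On the recess floor at bed (34, -12) mm: the other place for the pin. With the pin here the block goes in with its x along the bed's -x.
- latch (a joint): Sliding latch of the bed, in m: 0 open, 0.022 fully closed; it slides along the bed's -x, over the block. Starts within 5 mm of open, stays where left, about 2 N friction. Its aluminium tongue, 36 mm wide, 6 mm thick, underside 25 mm above the table, has its tip at bed x = 50 mm open, 28 mm closed: it clears a seated block's plate by 3 mm; a block standing too high stops it.
- latch_grip (a point): Centre of the top of the latch's black grip post, 65 mm above the table, axes as the bed's; it moves with the latch. Post 22 (x) x 18 (y) mm, 34 mm tall (from 31 to 65 mm above the table); at bed x = 95 mm when open, 73 mm when closed, y = 0.
Things that resemble listed ones, but are neither listed nor needed, are in the scene too. Of the things like the bed, leave any that is purple; of the rest the smaller one is meant.

How it is judged (in metres and radians):
On the way, in this order (a step that is already met when the one before it is completed fails the run):
1. the blue block sits fully down and level in the recess, the latch not yet over it (z of blue_block in the frame of bed_seat below 0.002 m and horizontal distance between blue_block and bed_seat below 0.005 m and angle between blue_block's own z axis and vertical below 0.05 rad and angle between the x axis of blue_block and the x axis of bed, either way round below 0.12 rad and value of joint latch below 0.012 m), for 0.2 s.
2. the latch is slid over the seated block (z of blue_block in the frame of bed_seat below 0.002 m and horizontal distance between blue_block and bed_seat below 0.005 m and angle between blue_block's own z axis and vertical below 0.05 rad and angle between the x axis of blue_block and the x axis of bed, either way round below 0.12 rad and value of joint latch above 0.018 m), for 0.2 s.
At the end, for the whole second after the job is handed in: The blue block rests fully down in the bed's recess (underside within 2 mm of the floor, centre within 5 mm, level within 3 degrees, square to the bed), the latch is closed over it (at least 18 of its 22 mm), and the robot has let go (all of step 2 and linear speed of blue_block below 0.02 m/s); the robot touches nothing.
It fails at once if the red-handled block is moved by more than 20 mm (distance of red_block from where it was at the start of the episode above 0.02 m).
It also fails if it takes over 59 s, if anything falls off the work surface, if the arm or the gripper's body presses on something with over 40 N, if the wrist force passes 120 N, or if a joint passes its speed limit or range.

ROBOT

A 6-joint arm with a two-finger parallel gripper is mounted at the origin on the work surface. World frame = base frame: x ahead of the robot, y to its left, z up, the work surface at z = 0. Lengths are in mm, angles in degrees, forces in N, time in s.
With the tool pointing down it reaches from about 350 to 850 mm from the base axis. Payload 8.1 kg.
Tool frame: the origin (TCP) lies at the centre of the arm's flange, where the gripper is bolted on; the fingertips stand 173 mm ahead of it and the grasp point (between the pads) lies 155 mm ahead of it; z points along the fingers, y is the line along which they close (so a half turn about z gives the same grasp; the last joint's range is limited). The gripper opens to 85 mm and grips with 20 to 120 N. Pads are 22 mm wide; open, the fingers measure 114 mm over their backs; the gripper's body (76 mm by 85 mm) begins 54 mm behind the grasp point. The pads swing forward as they close: fully open they stand 13 mm farther back than shut.
Start: joints at [65.065, 7.471, 85.268, -0, 87.261, -4.893], TCP at [205.605, 563.678, 404.692] pointing down, gripper open.
Joint ranges: [-169.43, 169.43], [-51.17, 129.36], [1.28, 143.12], [-76.62, 256.62], [0, 156.53], [-152.29, 152.29]. Speed limits (degrees/s): [136.94, 136.94, 159.86, 180, 180, 180].

INTERFACE

Orientations are given as [roll, pitch, yaw] about the fixed x, y, z axes, in that order (R = Rz(yaw) Ry(pitch) Rx(roll)).
In Python, from bench import * gives the robot as it stands.
- The arm moves only by the shell command python3 -m jog 'ROWS' [FORCE]. ROWS is text: rows parted by semicolons, each of 7 numbers parted by spaces: the shift along the tool's x, y, z scaled (see below), then the turn, a rotation vector about the tool's x, y, z scaled (see below), then the closure, from -1 (fully open) to 1 (shut). In form: tx ty tz wx wy wz hand; .... A call has 1 to 5 rows; each row shifts and turns the commanded pose from where the row before left it, along the tool's axes as they then stand; what a row does not reach is not made up. The controller multiplies each number of a shift by 0.1 m and each number of a turn by 60 degrees. A row lasts 1/8 s, in which the tool goes at most 62.5 mm and 10.7 degrees, less where a joint would pass 70% of its speed; a pose out of reach is approached as far as the arm can. A call with a number of a shift or a turn outside -1 to 1 is refused whole. A call with a gripper value outside its range is refused whole. The fingers move at their own pace and stop on an object; FORCE is the grip in N (left out, the last holds). Time passes only in rows, so rows that do not move let the fingers close. It gives the time, the measured TCP pose, the force, the opening and the grip force at its end, in the units of the state.
- sense(): the state, without advancing time (a new reading comes with each control period).
- snapshot(name): name is "scene" or "top" or "wrist"; returns a dict with "img" (384x512x3 uint8, red, green, blue), "fx", "fy", "cx", "cy" (pixels), "dist" ([k1, k2, p1, p2, k3] as OpenCV has them; the pictures are not rectified), "extrinsics" (4x4, takes a point from camera to world coordinates). Camera axes: x right, y down, z forward; pixel columns grow to the right and rows downward; lengths in mm; the calibration is good to about 2 mm. A picture is of the moment at which its call begins. There is no depth.
- hand_in(): hands the job in; it is judged then, once.
The state is a dict: "time": time; "joint_pos": joint angles; "qd": joint speeds; "joint_efforts": joint torques, N m; "tool_pos": TCP position; "tcp_rot": TCP orientation; "ft_force": force on the tool from outside, world axes, zero at the start; "wrist_torque": the same for the moment, N m; "finger_gap": finger opening in mm; "grip_force": force on a finger pad.
Only numpy, scipy, OpenCV 4.12 (cv2) and the standard library are available. Lean on these libraries where they do the work, as an engineer would, in place of code of your own. Each camera call takes 0.05 s, during which the arm holds its last target. There are 200 camera calls.

## Working session

There is one attempt and no reset: what is moved stays moved. The work goes in short steps, Python scripts to look and compute and a shell command to move; the robot and the scene stay as the last step left them, time stands still between calls to the robot, and variables do not carry over. Pictures are saved under pics/ and viewed, at most 10 in all, crops included, and the job is handed in when it is done.

```bash
mkdir -p pics; ls
python3 - <<'E'
from bench import *
import cv2,numpy as np
s=sense();print(s['time'],s['tool_pos'],s['tcp_rot'],s['finger_gap'])
for n in ("scene","top"):
    d=snapshot(n);cv2.imwrite(f"pics/{n}0.png",d["img"][:,:,::-1]);np.savez(f"{n}0.npz",**d)
    print(n,d["fx"],d["cx"],d["cy"],d["dist"],np.round(d["extrinsics"],3).tolist())
a=cv2.imread("pics/scene0.png");b=cv2.imread("pics/top0.png")
E
```

```text
pics
0.0 [205.51031946 563.45776392 403.64554031] [-1.79896036e+02 -1.03040846e-02  1.59956154e+02] 85.58578160210118
scene 456.9527085810857 252.50588525842704 190.52670914606168 [-0.16616706  0.          0.          0.          0.        ] [[-0.438, 0.729, -0.525, 1013.455], [0.899, 0.343, -0.272, 351.557], [-0.018, -0.592, -0.806, 997.245], [0.0, 0.0, 0.0, 1.0]]
top 470.8271524603556 264.31405671753873 194.96108303301762 [0.02920524 0.         0.         0.         0.        ] [[-0.111, -0.974, 0.2, 172.593], [-0.994, 0.108, -0.028, 50.126], [0.005, -0.201, -0.979, 1275.543], [0.0, 0.0, 0.0, 1.0]]
```

View pics/top0.png

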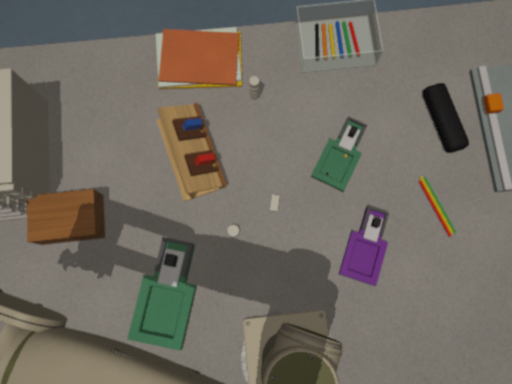

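View pics/scene0.png

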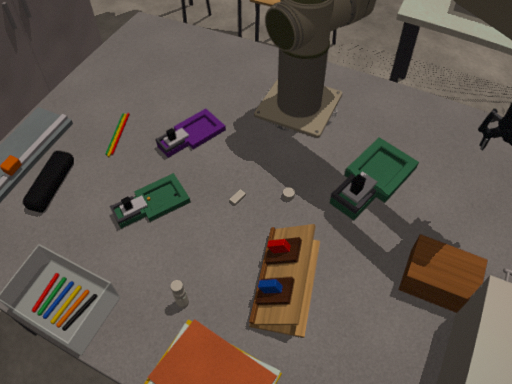

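Candidates: the green bed at top (337,165), the large green bed at (163,310) and the purple one at (363,257). The smaller green is the one meant. Blue rib is at (192,125) and red at (205,159). Next, one close crop of each.

Run:
```python
import cv2,numpy as np
t=cv2.imread("pics/top0.png");s=cv2.imread("pics/scene0.png")
f=lambda im,x,y,w,h:cv2.resize(im[y:y+h,x:x+w],(400,300),interpolation=cv2.INTER_CUBIC)
# each crop 80x60 -> x5 ; stand crops 
m=np.vstack([np.hstack([f(t,300,120,100,75),f(s,105,165,100,75)]),np.hstack([f(t,140,100,100,75),f(s,235,225,100,75)])])
cv2.imwrite("pics/m1.png",m)
```

```text
(no output)
```

View pics/m1.png

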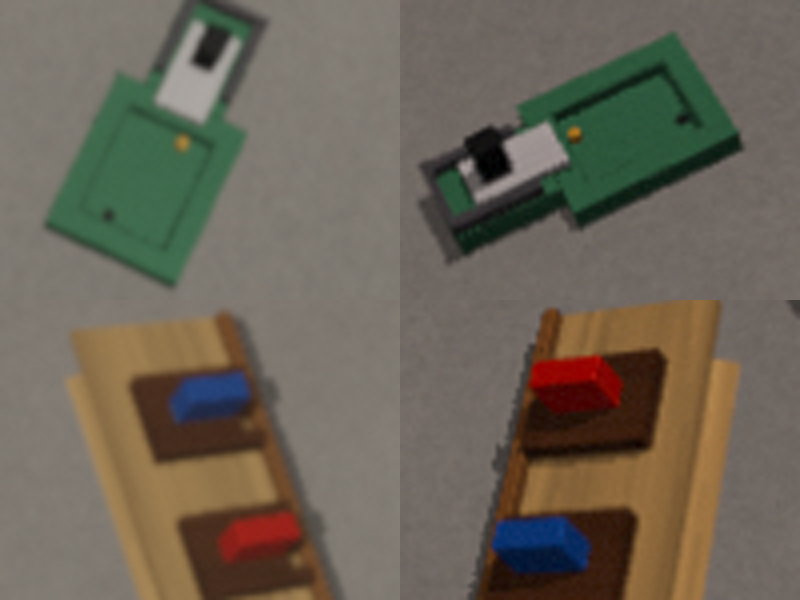

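Top crop: the small green bed's brass pin is at about (345.5,156), at the latch end and right of the axis. The black spot is at (327,174). So the pin is at place b, and the block's x goes along the bed's -x. The blue block is on the upper half of the stand, with its ledge on the image right. Next I fit the bed and a rough block pose.

```bash
cat > h.py <<'E'
import numpy as np,cv2
from scipy.optimize import least_squares
from scipy.spatial.transform import Rotation as R
def load(f): return dict(np.load(f))
def proj(d,P):
    T=np.linalg.inv(d["extrinsics"]);K=np.array([[d["fx"],0,d["cx"]],[0,d["fy"],d["cy"]],[0,0,1.]])
    return cv2.projectPoints(np.atleast_2d(P).astype(float),cv2.Rodrigues(T[:3,:3])[0],T[:3,3],K,np.array(d["dist"]))[0][:,0]
def fit(f,x0,obs):
    """f(x)->(R,t); obs: list of (cam, pts Nx3 local, px Nx2)"""
    def res(x):
        r,t=f(x);return np.concatenate([(proj(d,r.apply(p)+t)-q).ravel() for d,p,q in obs])
    s=least_squares(res,x0,loss="soft_l1");return s.x,np.round(res(s.x).reshape(-1,2),1)
def planar(x): return R.from_euler("z",x[2],degrees=True),np.array([x[0],x[1],0])
def slope(x): return R.from_euler("z",x[3],degrees=True)*R.from_euler("y",-30,degrees=True),np.array(x[:3])
def rows(s,p,rot,n=None):
    """rows from state s to TCP p, Rotation rot"""
    p0=np.array(s["tool_pos"]);r0=R.from_euler("xyz",s["tcp_rot"],degrees=True);w=(r0.inv()*rot).as_rotvec()
    n=n or int(np.ceil(max(np.linalg.norm(p-p0)/60,np.degrees(np.linalg.norm(w))/10.2,1)))
    print(n,"rows, turn/row",np.round(np.degrees(w)/60/n,3))
    for i in range(n):
        print(np.round((r0*R.from_rotvec(w*i/n)).inv().apply((p-p0)/n)/100,3))
E
python3 - <<'E'
from h import *
from bench import *
t,s=load("top0.npz"),load("scene0.npz")
A=np.array
ct=lambda q:A([300,120])+A(q)/4.; cs=lambda q:A([105,165])+(A(q)-[400,0])/4.
ob=[(t,A([[60,50,20],[-60,50,20],[-60,-50,20],[60,-50,20],[34,-12,16],[-34,12,8.]]),ct([[120,73],[46,223],[172,279],[245,130],[182,143],[109,215]])),
    (s,A([[60,-50,20],[-60,-50,20],[-60,50,20],[34,-12,16],[-34,12,8.]]),cs([[520,103],[675,33],[742,138],[574,133],[683,119]]))]
x,r=fit(planar,[600,-150,-27],ob);print(x,r.tolist())
# ribs
for nm,lo,hi in (("blue",(100,120,50),(130,255,255)),("red",(0,160,80),(6,255,255))):
    c=[]
    for d,box in ((t,(150,100,235,200)),(s,(250,230,310,320))):
        m=cv2.inRange(cv2.cvtColor(d["img"],cv2.COLOR_RGB2HSV),lo,hi);k=np.zeros_like(m);k[box[1]:box[3],box[0]:box[2]]=1;m*=k
        c.append(np.argwhere(m)[:,::-1].mean(0))
    f=lambda X:np.concatenate([proj(d,X)[0]-q for d,q in zip((t,s),c)])
    o=least_squares(f,[700,200,80]);print(nm,c,o.x,o.fun)
w=snapshot("wrist");np.savez("w0.npz",**w);cv2.imwrite("pics/w0.png",w["img"][:,:,::-1]);E=w["extrinsics"]
st=sense();r0=R.from_euler("xyz",st["tcp_rot"],degrees=True)
print("cam in tool",r0.inv().apply(E[:3,3]-st["tool_pos"]),(r0.inv().as_matrix()@E[:3,:3]).round(3),w["fx"])
E
```

```text
[ 492.70488347 -192.13389484  -33.26669068] [[-0.9, -0.4], [-1.1, -0.7], [0.5, 1.4], [0.5, 0.9], [-0.4, 0.2], [-0.8, 0.3], [-1.1, 0.7], [0.1, -0.2], [-0.8, -1.2], [-0.2, -0.3], [-0.3, 0.4]]
blue [array([191.94078947, 123.58552632]), array([269.88764045, 285.80149813])] [630.45237884 187.65946901  79.90279509] [-0.29963782  0.14810105 -0.27156992 -0.02435136]
red [array([204.02020202, 158.75757576]), array([279.11180124, 243.35403727])] [528.20566635 163.48407229  85.7233487 ] [-0.29470331  0.14352045 -0.28591088 -0.02411491]
cam in tool [68.99844748 -0.57276831 30.62935639] [[ 0.001 -0.962 -0.275]
 [ 1.     0.001 -0.001]
 [ 0.001 -0.275  0.962]] 299.5769384141489
```

Run:
```python
from h import *
from bench import *
s=sense()
rb,_=slope([0,0,0,103.3]);rt=rb*R.from_euler("x",180,degrees=True)
p=np.array([630.5,187.7,80])+rb.apply([0,0,281])
print(p,rt.as_euler("xyz",degrees=True));rows(s,p,rt)
```

```text
[662.82198807  50.96836837 323.35313846] [180.  -30.  103.3]
12 rows, turn/row [-0.021  0.038  0.077]
[-0.504 -0.271  0.067]
[-0.527 -0.23   0.041]
[-0.545 -0.188  0.015]
[-0.558 -0.143 -0.01 ]
[-0.567 -0.098 -0.035]
[-0.571 -0.051 -0.06 ]
[-0.57  -0.003 -0.083]
[-0.565  0.044 -0.106]
[-0.555  0.092 -0.127]
[-0.54   0.139 -0.146]
[-0.521  0.185 -0.164]
[-0.497  0.23  -0.18 ]
```

```bash
python3 -m jog '-0.5 -0.27 0.07 -0.02 0.04 0.08 -1; -0.53 -0.23 0.04 -0.02 0.04 0.08 -1; -0.54 -0.19 0.02 -0.02 0.04 0.08 -1; -0.56 -0.14 -0.01 -0.02 0.04 0.08 -1; -0.57 -0.1 -0.03 -0.02 0.04 0.08 -1'; python3 -m jog '-0.57 -0.05 -0.06 -0.02 0.04 0.08 -1; -0.57 0 -0.08 -0.02 0.04 0.08 -1; -0.57 0.04 -0.1 -0.02 0.04 0.08 -1; -0.55 0.09 -0.13 -0.02 0.04 0.08 -1; -0.54 0.14 -0.15 -0.02 0.03 0.07 -1'; python3 -m jog '-0.52 0.18 -0.16 -0.02 0.03 0.07 -1; -0.5 0.23 -0.18 -0.02 0.03 0.07 -1; 0 0 0 0 0 0 -1'
cat >> h.py <<'E'
def shot(n,k):
    from bench import snapshot
    d=snapshot(n);np.savez(k+".npz",**d);im=d["img"][:,:,::-1];cv2.imwrite("pics/"+k+".png",cv2.resize(im,(800,600),interpolation=cv2.INTER_CUBIC));return d
E
python3 - <<'E'
from h import *
from bench import *
shot("wrist","w1");s=sense();print(s["time"],s["tool_pos"],s["tcp_rot"])
E
```

```text
time: 0.78
tool_pos: [395.2, 347.4, 368.7]
tcp_rot: [176.6, -13.0, 136.1]
ft_force: [1.0, -0.1, -0.0]
finger_gap: 85.3
grip_force: 0.0
time: 1.4
tool_pos: [580.5, 129.7, 331.1]
tcp_rot: [178.7, -25.5, 111.8]
ft_force: [0.6, 0.7, -0.1]
finger_gap: 85.5
grip_force: 0.0
time: 1.78
tool_pos: [655.0, 40.5, 314.5]
tcp_rot: [-179.2, -29.1, 102.1]
ft_force: [-0.6, 0.2, 0.0]
finger_gap: 85.5
grip_force: 0.0
1.825 [654.16216876  42.37654201 315.3952529 ] [-179.24876808  -29.12481656  102.32066336]
```

View pics/w1.png

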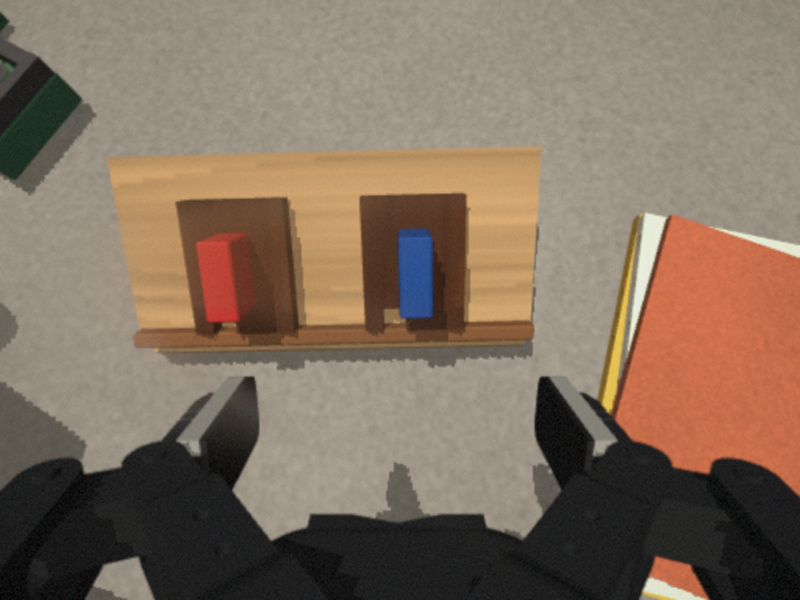

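Wrist view (800x600): the blue rib's top face spans about (400..432, 236..317), with plate top corners at (360,196) and (466,193). The red block is to the left, with plate corners at (178,202) and (288,198). Now I fit the blue pose.

Run:
```python
from h import *
from bench import *
A=np.array;k=512/800
w,t,sc=load("w1.npz"),load("top0.npz"),load("scene0.npz")
B=A([[40,30,14],[40,-30,14],[22,9,46],[22,-9,46],[-22,9,46],[-22,-9,46.]]);q=A([[360,196],[466,193],[399,236],[431,235],[400,317],[434,317]])*k
B2=A([[40,30,14],[40,-30,14],[-22,9,46],[-22,-9,46.]]);q2=A([[178,202],[288,198],[209,321],[239,321]])*k
def res(x,sep=False):
    r,t_=slope(x[:4]);a=proj(w,r.apply(B)+t_)-q;b=proj(w,r.apply(B2+[0,x[4],0])+t_)-q2
    return np.concatenate([a.ravel(),b.ravel()])
for use in (0,1):
    f=lambda x:np.concatenate([res(x)]+([(proj(d,slope(x)[0].apply([[0,0,33]])+x[:3])-c).ravel() for d,c in ((t,[191.9,123.6]),(sc,[269.9,285.8]))] if use else []))
    o=least_squares(f,[630,188,60,103,110],loss="soft_l1");print(o.x.round(1),f(o.x).round(1).tolist())
x=o.x;rb,c=slope(x[:4]);rt=rb*R.from_euler("x",180,degrees=True)
s=sense()
for d in (60,0):
    p=c+rb.apply([0,0,37+155+d]);print(d,p);rows(s,p,rt)
# surface check: height of underside lower end
print("low end",c+rb.apply([-40,0,0]))
```

```text
[626.2 203.9  45.3 103.8 103.4] [0.0, 0.1, 0.1, 0.3, -0.6, -0.1, 1.5, -0.0, -0.0, 0.2, -0.4, -0.3, 0.2, -0.8, -2.8, 0.1, -0.2, 0.4, 1.9, -0.1]
[626.2 203.6  46.2 103.8 102.9] [-0.1, -0.0, 0.2, 0.2, -0.6, -0.1, 1.5, -0.0, -0.1, 0.3, -0.4, -0.1, 0.2, -0.9, -2.6, -0.1, -0.1, 0.6, 2.0, 0.1, 0.1, 0.9, -0.3, 0.8]
60 [656.21038181  81.20220347 264.46881499]
2 rows, turn/row [-0.     0.007 -0.011]
[0.04  0.056 0.313]
[0.037 0.056 0.313]
0 [649.06997576 110.3400586  212.50729076]
3 rows, turn/row [-0.     0.005 -0.007]
[0.03  0.037 0.409]
[0.027 0.037 0.409]
[0.025 0.037 0.409]
low end [634.4657071  169.935698    26.23041324]
```

```bash
python3 -m jog '0.03 0.04 0.41 0 0.005 -0.007 -1; 0.03 0.04 0.41 0 0.005 -0.007 -1; 0.02 0.03 0.41 0 0.005 -0.007 -1; 0 0 0 0 0 0 -1'
python3 - <<'E'
from h import *
from bench import *
shot("wrist","w2");s=sense();print(s["time"],s["tool_pos"],s["tcp_rot"])
E
```

```text
time: 2.33
tool_pos: [645.7, 115.0, 210.6]
tcp_rot: [-179.7, -30.1, 104.0]
ft_force: [0.0, -0.1, 0.0]
finger_gap: 85.4
grip_force: 0.0
2.375 [647.00153803 113.99521223 213.05197054] [-179.94109175  -30.0245506   104.09053508]
```

View pics/w2.png

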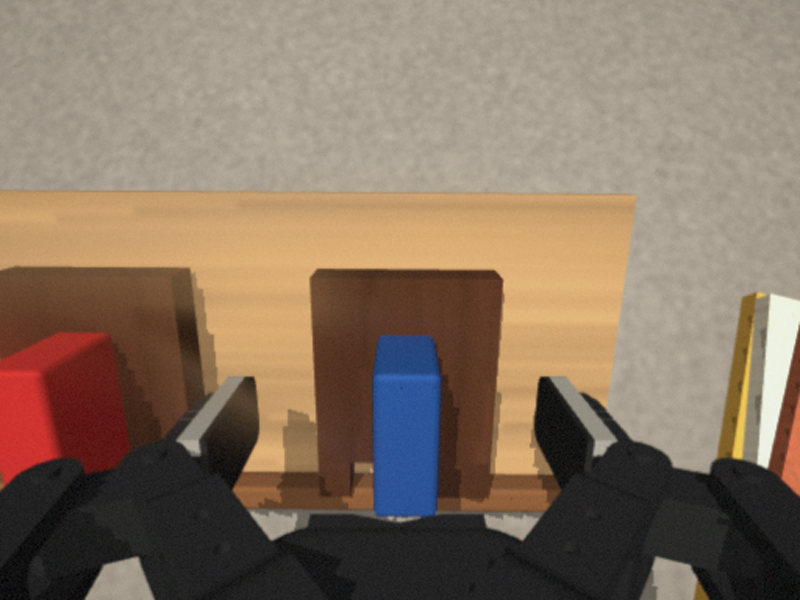

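The rib is between the open pads: its top face is at (374..438, 378..515) and the pad midpoint is around x=397. Refining the block pose from here.

Run:
```python
from h import *
from bench import *
A=np.array;k=512/800
w=load("w2.npz")
B=A([[40,30,14],[40,-30,14],[22,9,46],[22,-9,46],[-22,9,46],[-22,-9,46.],[22,9,14]]);q=A([[311,274],[502,275],[374,378],[438,377],[375,515],[437,515],[379,337]])*k
x,r=fit(slope,[626,203,46,104],[(w,B[:6],q[:6])]);print(x.round(1),r.tolist())
rb,c=slope(x);s=sense();g=A(s["tool_pos"])+R.from_euler("xyz",s["tcp_rot"],degrees=True).apply([0,0,155])
print("grasp pt in block",rb.inv().apply(g-c).round(1))
```

```text
[626.1 203.   46.3 103.9] [[-0.1, 2.0], [-0.1, 1.9], [-0.9, -3.1], [2.7, -2.2], [-0.5, 0.1], [0.3, 0.4]]
grasp pt in block [ 4.3  1.5 35.1]
```

```bash
python3 -m jog '-0.04 0.015 0 0 0 0 -1; 0 0 0 0 0 0 0.5; 0 0 0 0 0 0 1; 0 0 0 0 0 0 1; 0 0 0 0 0 0 1' 60;python3 -m jog '0 0 0 0 0 0 1; 0 0 0 0 0 0 1; 0 0 0 0 0 0 1'
```

```text
time: 3.0
tool_pos: [650.9, 109.1, 212.6]
tcp_rot: [179.8, -30.0, 104.0]
ft_force: [-1.4, 0.5, -2.3]
finger_gap: 17.2
grip_force: 59.1
time: 3.38
tool_pos: [650.9, 109.2, 212.4]
tcp_rot: [179.8, -30.0, 104.0]
ft_force: [-0.5, -3.2, 4.9]
finger_gap: 16.9
grip_force: 60.2
```

```bash
python3 -m jog '0 0 -0.15 0 0 0 1; 0 0 -0.4 0 0 0 1; 0 0 -0.4 0 0 0 1; 0 0 0 0 0 0 1'
python3 - <<'E'
from h import *
from bench import *
s=sense();g=s["finger_gap"];print(g)
bed=np.array([492.7,-192.1]);rb=R.from_euler("z",180-33.3,degrees=True);rt=rb*R.from_euler("x",180,degrees=True)
p=np.array([*bed,8+36+155+70]);print(p,rt.as_euler("xyz",degrees=True));rows(s,p,rt)
E
```

```text
time: 3.88
tool_pos: [663.6, 61.6, 298.6]
tcp_rot: [179.4, -29.8, 104.1]
ft_force: [-0.2, 0.4, -1.9]
finger_gap: 17.0
grip_force: 59.4
16.98262498909365
[ 492.7 -192.1  269. ] [180.    0.  146.7]
6 rows, turn/row [ 0.032 -0.078 -0.116]
[-0.32  -0.378 -0.13 ]
[-0.281 -0.419 -0.092]
[-0.234 -0.452 -0.056]
[-0.18  -0.479 -0.024]
[-0.122 -0.498  0.005]
[-0.059 -0.508  0.03 ]
```

```bash
python3 -m jog '-0.32 -0.38 -0.13 0.03 -0.08 -0.12 1; -0.28 -0.42 -0.09 0.03 -0.08 -0.12 1; -0.23 -0.45 -0.06 0.03 -0.08 -0.12 1; -0.18 -0.48 -0.02 0.03 -0.08 -0.12 1; -0.12 -0.5 0.01 0.03 -0.08 -0.11 1';python3 -m jog '-0.06 -0.5 0.03 0.03 -0.08 -0.11 1; 0 0 0 0 0 0 1; 0 0 0 0 0 0 1'
python3 - <<'E'
from h import *
from bench import *
shot("wrist","w3");shot("top","t3");shot("scene","s3");s=sense();print(s["time"],s["tool_pos"],s["tcp_rot"])
E
```

```text
time: 4.5
tool_pos: [519.0, -149.3, 267.1]
tcp_rot: [178.0, -4.4, 140.6]
ft_force: [0.5, -0.2, -1.7]
finger_gap: 17.0
grip_force: 59.6
time: 4.88
tool_pos: [492.6, -190.1, 262.6]
tcp_rot: [179.4, 0.5, 146.7]
ft_force: [-0.6, -1.0, -1.5]
finger_gap: 17.1
grip_force: 59.7
5.025 [ 493.49564046 -189.86344361  263.2778887 ] [179.42413314   0.53719188 146.82856363]
```

View pics/w3.png

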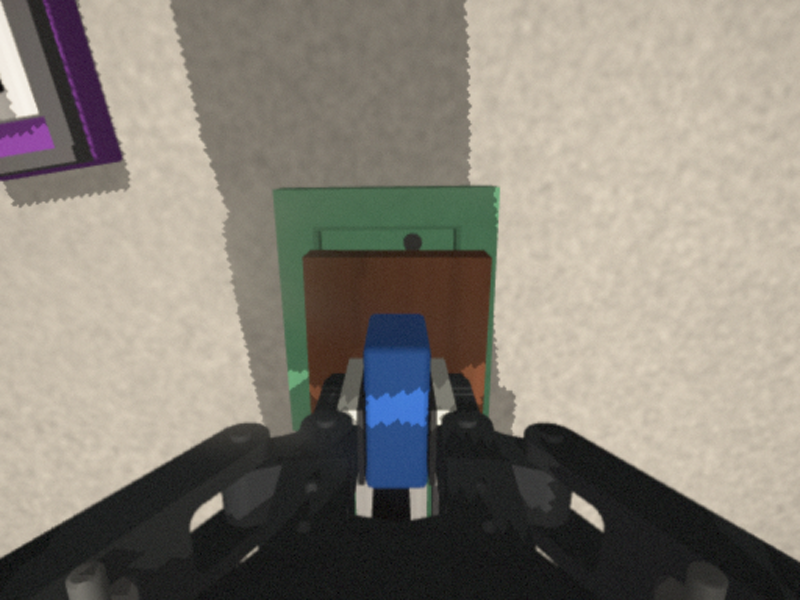

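The spot is visible at (413,242) and bed corners at (275,190) and (498,186). The block plate's top end corners are at about (303,257) and (491,257), and the rib top at (366..429, 350..487). Fitting both from this view.

Run:
```python
from h import *
from bench import *
A=np.array;k=512/800
w=load("w3.npz");s=sense()
P=A([[-60,-50,20],[-60,50,20],[-34,12,8],[-43.5,-33.5,20],[-43.5,33.5,20.]]);q=A([[275,190],[498,186],[413,242],[314,228],[460,227]])*k
x,r=fit(planar,[492,-192,-33],[(w,P,q)]);print("bed",x.round(1),r.tolist())
rt=R.from_euler("xyz",s["tcp_rot"],degrees=True)
B=A([[40,30,14],[40,-30,14],[-22,9,46],[-22,-9,46.],[22,9,14],[22,-9,14]]);qb=A([[303,257],[491,257],[363,486],[428,487],[371,315],[424,315]])*k
hold=lambda x:(rt*R.from_euler("xyz",[180,x[3],0],degrees=True),A(s["tool_pos"])+rt.apply([x[0],x[1],x[2]]))
y,r=fit(hold,[0,0,190,0],[(w,B,qb)]);print("block in tool",y.round(1),r.tolist())
rb,c=hold(y);print("block",c.round(1),rb.as_euler("xyz",degrees=True).round(1))
e=R.from_euler("z",-x[2],degrees=True).apply(c-[x[0],x[1],0]);print("block in bed",e)
```

```text
bed [ 493.9 -192.4  -32.4] [[-1.4, 0.4], [1.2, 0.6], [-0.1, 0.3], [-0.7, -0.3], [1.0, -1.2]]
block in tool [ -0.9  -0.9 187.9 -11.5] [[1.1, 0.5], [-1.9, 0.4], [0.1, 0.8], [1.3, 0.1], [-1.2, -1.6], [-0.2, -1.6]]
block [ 496.3 -190.5   75.4] [ -0.6  12.  146.7]
block in bed [ 0.90517905  2.89797096 75.40831162]
```

Run:
```python
from h import *
A=np.array;k=512/800
w=load("w2.npz")
B=A([[40,30,14],[40,-30,14],[-22,9,46],[-22,-9,46.],[22,9,14],[22,-9,14]]);q=A([[311,275],[502,276],[375,515],[437,515],[379,337],[435,337]])*k
f=lambda x:(R.from_euler("z",x[3],degrees=True)*R.from_euler("y",x[4],degrees=True),A(x[:3]))
for sl in (slice(0,6),):
    x,r=fit(f,[626,203,46,104,-30],[(w,B[sl],q[sl])]);print(x.round(1),r.tolist())
s=load("s3.npz");t=load("t3.npz")
c=proj(s,[[496,-190,80]])[0];print(c)
X,Y=(c-[50,37]).astype(int);a=cv2.resize(s["img"][max(Y,0):Y+75,max(X,0):X+100],(800,600),interpolation=cv2.INTER_CUBIC)
cv2.imwrite("pics/s3c.png",a[:,:,::-1]);print(X,Y)
```

```text
[626.3 202.8  46.4 103.8 -29.1] [[0.4, 1.0], [0.2, 1.1], [-0.3, 0.0], [0.7, 0.4], [-0.3, -3.7], [-0.6, -3.4]]
[157.24037514 182.3465174 ]
107 145
```

View pics/s3c.png

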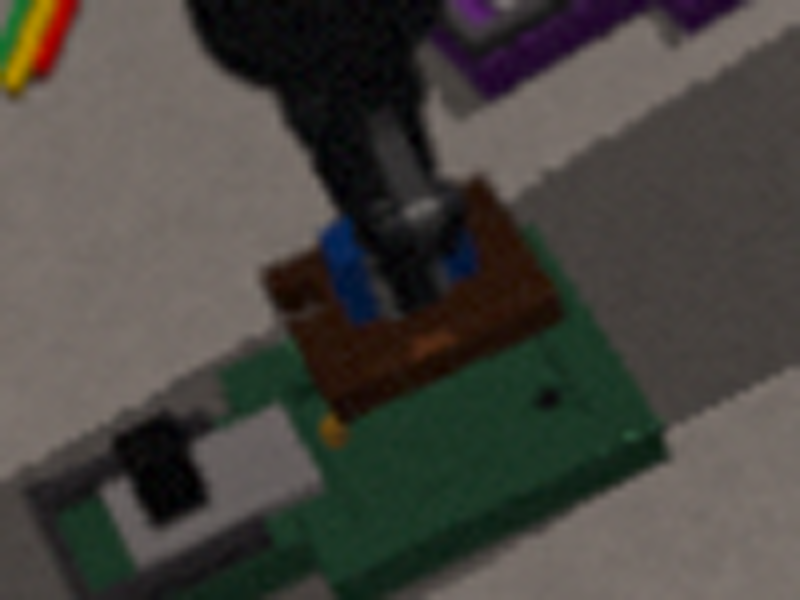

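Run:
```python
from h import *
from bench import *
A=np.array;k=512/800
w,sc=load("w3.npz"),load("s3.npz");s=sense()
rt=R.from_euler("xyz",s["tcp_rot"],degrees=True)
B=A([[40,30,14],[40,-30,14],[-22,9,46],[-22,-9,46.]]);qb=A([[303,257],[491,257],[363,486],[428,487]])*k
C=A([[-40,30,14],[-40,-30,14],[-40,-30,0],[40,-30,14],[40,-30,0],[40,30,14.]]);qc=A([107,145])+A([[262,272],[333,390],[342,420],[550,287],[560,314],[485,180]])/8
hold=lambda x:(rt*R.from_euler("xyz",[180,x[3],x[4]],degrees=True),A(s["tool_pos"])+rt.apply([x[0],x[1],x[2]]))
for n,o in (("w",[(w,B,qb)]),("s",[(sc,C,qc)]),("ws",[(w,B,qb),(sc,C,qc)])):
    y,r=fit(hold,[0,0,190,0,0],o);print(n,y.round(1),r.tolist())
x,r=fit(planar,[492,-192,-33],[(sc,A([[60,50,20],[-60,50,20],[-60,50,0],[-34,12,8],[34,-12,16]]),A([107,145])+A([[335,570],[650,432],[664,458],[547,399],[334,430]])/8)]);print("bed scene",x,r.tolist())
```

```text
w [  1.6  -1.  192.8  -1.5   0.3] [[0.4, -0.6], [-0.7, -0.0], [1.0, 0.5], [-0.7, 0.0]]
s [ 11.1 -40.7 238.7   0.5   0. ] [[0.4, -0.2], [0.1, 0.3], [0.0, -0.3], [0.3, 0.5], [-0.1, 0.3], [-0.7, -0.8]]
ws [  2.   -1.  192.2  -1.2   0.3] [[-0.0, -1.1], [-0.4, -0.5], [0.9, 0.7], [-0.7, 0.3], [-0.8, -0.1], [-0.8, 1.2], [-0.9, 0.8], [1.1, 1.4], [0.6, 1.4], [-0.3, -0.7]]
bed scene [ 492.4453587  -192.83141044  -33.25588461] [[-0.8, 1.7], [1.3, -0.9], [0.5, 0.2], [-0.1, 0.1], [-0.6, -0.9]]
```

Run:
```python
from h import *
from bench import *
s=sense();rt=R.from_euler("xyz",[180,0,147],degrees=True)
for z in (35,):
    p=np.array([493.2,-192.4,z])-rt.apply([1.8,-1,192]);print(p);rows(s,p,rt)
```

```text
[ 495.25424606 -192.5416797   227.        ]
1 rows, turn/row [ 0.01   0.009 -0.003]
[-0.026 -0.016  0.363]
```

```bash
python3 -m jog '-0.03 0.01 0.18 0.01 0.009 -0.003 1; 0 -0.03 0.18 0 0 0 1; 0 0 0 0 0 0 1; 0 0 0 0 0 0 1'
python3 - <<'E'
from h import *
from bench import *
s=sense();print(s["tool_pos"],s["tcp_rot"])
w=shot("wrist","w4");S=shot("scene","s4");r=R.from_euler("xyz",s["tcp_rot"],degrees=True)
a=cv2.resize(w["img"][100:292,136:392],(400,300),interpolation=cv2.INTER_CUBIC) 
a=cv2.resize(w["img"][100:325,150:350],(400,450),interpolation=cv2.INTER_CUBIC); b=cv2.resize(S["img"][155:230,110:177],(400,450),interpolation=cv2.INTER_CUBIC)
cv2.imwrite("pics/m4.png",np.hstack([a,b])[:,:,::-1])
E
```

```text
time: 5.52
tool_pos: [494.5, -194.0, 227.1]
tcp_rot: [-179.9, -0.0, 147.0]
ft_force: [0.4, 0.0, -1.1]
finger_gap: 16.8
grip_force: 59.6
[ 494.5037431  -194.02853978  227.12250196] [-1.79942679e+02 -1.45659849e-02  1.46957621e+02]
```

View pics/m4.png

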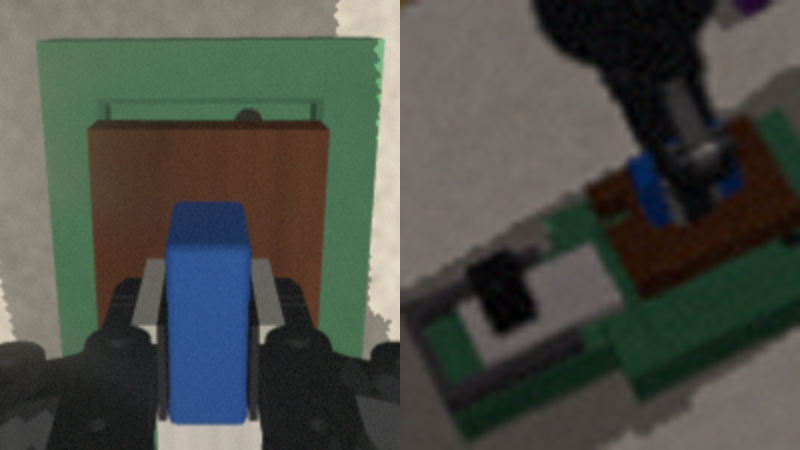

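Wrist crop: bed corners at (40,40) and (383,38), recess edge at (100,100) and (322,101), plate top corners at (88,128) and (328,127). The block sits about 1 mm to the left, and yaw looks right.

Run:
```python
from h import *
from bench import *
A=np.array;w,sc=load("w4.npz"),load("s4.npz");s=sense();o=A([150,100])
rt=R.from_euler("xyz",s["tcp_rot"],degrees=True)
x,r=fit(planar,[492,-192,-33],[(w,A([[-60,-50,20],[-60,50,20],[-43.5,-33.5,20],[-43.5,33.5,20.]]),o+A([[40,40],[383,38],[100,100],[322,101]])/2)]);print("bed",x.round(1),r.tolist())
hold=lambda x:(rt*R.from_euler("xyz",[180,x[3],x[4]],degrees=True),A(s["tool_pos"])+rt.apply([x[0],x[1],x[2]]))
y,r=fit(hold,[0,0,190,0,0],[(w,A([[40,30,14],[40,-30,14],[-22,9,46],[-22,-9,46.]]),o+A([[88,128],[328,127],[167,421],[246,421]])/2)]);print("blk",y.round(1),r.tolist())
for b in (x,[493.2,-192.4,-33]):
  for yy in (y,[1.8,-1,192]):
    d=rt.inv().apply(A([b[0],b[1],8])-A(s["tool_pos"]))-yy[:3];print("shift needed in tool mm",d.round(1))
# scene relative: project recess model and block
```

```text
bed [ 493.8 -192.7  -32.9] [[-1.4, 0.8], [1.2, 1.4], [-1.2, -0.6], [1.5, -1.3]]
blk [ 2.500e+00 -4.000e-01  1.943e+02  1.200e+00  1.000e-01] [[-0.1, -0.5], [-0.3, 0.3], [0.3, -0.0], [0.0, 0.1]]
shift needed in tool mm [-0.4  1.3 25.8]
shift needed in tool mm [ 0.3  1.9 28.1]
shift needed in tool mm [ 0.3  1.2 25.8]
shift needed in tool mm [ 1.   1.8 28.1]
```

```bash
python3 -m jog '0.002 0.013 0.07 0 0 0 1; 0 0 0.05 0 0 0 1; 0 0 0.03 0 0 0 1; 0 0 0 0 0 0 1'; python3 -m jog '0 0 0.03 0 0 0 1; 0 0 0 0 0 0 1'; python3 -m jog '0 0 0.03 0 0 0 1; 0 0 0 0 0 0 1'
```

```text
time: 6.12
tool_pos: [495.0, -192.8, 212.1]
tcp_rot: [-179.9, -0.0, 147.0]
ft_force: [0.5, 0.4, -1.8]
finger_gap: 17.1
grip_force: 59.7
time: 6.38
tool_pos: [495.1, -192.9, 209.4]
tcp_rot: [-179.9, 0.0, 147.0]
ft_force: [-0.5, -0.1, -1.6]
finger_gap: 16.8
grip_force: 59.7
time: 6.62
tool_pos: [495.0, -192.9, 206.3]
tcp_rot: [-179.9, 0.0, 147.0]
ft_force: [0.0, 0.0, -1.7]
finger_gap: 16.9
grip_force: 59.7
```

```bash
python3 -m jog '0 0 0.025 0 0 0 1; 0 0 0 0 0 0 1';  python3 -m jog '0 0 0.015 0 0 0 1; 0 0 0 0 0 0 1'; python3 -m jog '0 0 0.01 0 0 0 1; 0 0 0 0 0 0 1'
```

```text
time: 6.88
tool_pos: [495.0, -192.9, 203.8]
tcp_rot: [-179.9, 0.0, 147.0]
ft_force: [0.4, 0.8, -2.2]
finger_gap: 16.9
grip_force: 59.7
time: 7.12
tool_pos: [495.1, -192.9, 202.4]
tcp_rot: [-179.9, 0.0, 147.0]
ft_force: [0.4, -0.0, -1.9]
finger_gap: 16.9
grip_force: 59.7
time: 7.38
tool_pos: [495.1, -192.9, 201.5]
tcp_rot: [-179.9, 0.0, 147.0]
ft_force: [-0.4, 0.5, -2.4]
finger_gap: 17.3
grip_force: 59.7
```

```bash
python3 -m jog '0 0 0.01 0 0 0 1; 0 0 0 0 0 0 1';  python3 -m jog '0 0 0.01 0 0 0 1; 0 0 0 0 0 0 1'
```

```text
time: 7.62
tool_pos: [495.1, -192.9, 200.5]
tcp_rot: [-179.9, 0.0, 147.0]
ft_force: [0.4, -0.6, -1.3]
finger_gap: 16.9
grip_force: 59.7
time: 7.88
tool_pos: [495.1, -192.9, 199.5]
tcp_rot: [-179.9, 0.0, 147.0]
ft_force: [0.0, -0.4, -1.9]
finger_gap: 17.1
grip_force: 59.7
```

```bash
python3 -m jog '0 0 0.01 0 0 0 1; 0 0 0 0 0 0 1';  python3 -m jog '0 0 0.01 0 0 0 1; 0 0 0 0 0 0 1'
```

```text
time: 8.12
tool_pos: [495.3, -193.0, 199.0]
tcp_rot: [-179.9, 0.0, 147.0]
ft_force: [-3.2, 1.1, 3.9]
finger_gap: 16.7
grip_force: 60.4
time: 8.38
tool_pos: [495.3, -193.0, 199.0]
tcp_rot: [-179.9, 0.0, 147.0]
ft_force: [-8.3, 3.4, 14.4]
finger_gap: 17.2
grip_force: 62.2
```

```bash
python3 -m jog '0 0 -0.01 0 0 0 1; 0 0 0 0 0 0 -0.2; 0 0 0 0 0 0 -0.2; 0 0 0 0 0 0 -0.2';  python3 -m jog '0 0 0 0 0 0 -0.2; 0 0 -0.6 0 0 0 -0.2; 0 0 0 0 0 0 -0.2; 0 0 0 0 0 0 -0.2'
python3 - <<'E'
from h import *
from bench import *
s=sense();print(s["tool_pos"],s["finger_gap"])
w=shot("wrist","w5");S=shot("scene","s5");T=shot("top","t5")
a=cv2.resize(w["img"][130:355,156:356],(400,450),interpolation=cv2.INTER_CUBIC); b=cv2.resize(S["img"][155:230,110:177],(400,450),interpolation=cv2.INTER_CUBIC)
cv2.imwrite("pics/m5.png",np.hstack([a,b])[:,:,::-1])
E
```

```text
time: 8.88
tool_pos: [495.2, -192.9, 198.5]
tcp_rot: [-179.9, 0.0, 147.0]
ft_force: [0.2, -0.5, -0.9]
finger_gap: 50.9
grip_force: 0.0
time: 9.38
tool_pos: [495.3, -192.9, 258.9]
tcp_rot: [-180.0, 0.1, 147.0]
ft_force: [0.5, 0.0, -0.4]
finger_gap: 51.1
grip_force: 0.0
[ 495.26470607 -192.88532494  258.91414317] 51.10352413119227
```

View pics/m5.png

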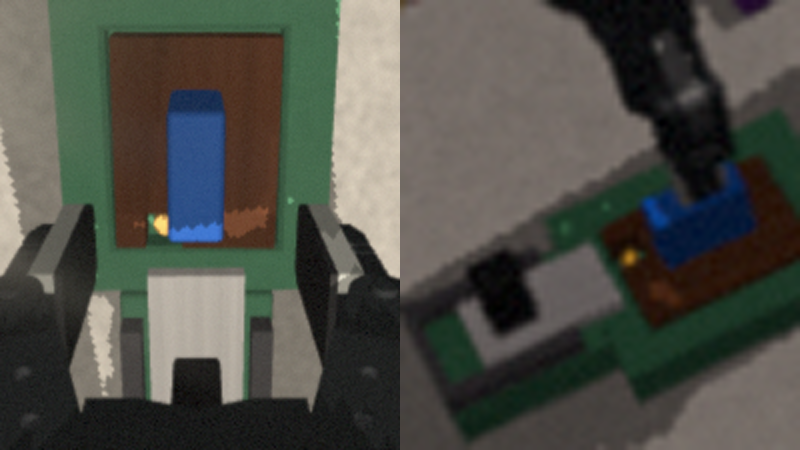

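Seated: the plate sits evenly inside the recess, and the pin shows in the notch at crop (160,224). The latch tip is at crop (196,270) and its post at (197,365). Next, the latch.

Run:
```python
from h import *
from bench import *
A=np.array;w=load("w5.npz");s=sense();bx=[493.6,-192.6,-33];r,t=planar(bx)
q=A([156,130])+A([196,270])/2
for l in (0,2,4,6): print(l,proj(w,r.apply([[50-l,0,31]])+t)-q)
rt=R.from_euler("xyz",[180,0,147],degrees=True)
for l in (0,3,5): p=r.apply([95-l,0,0])+t;p[2]=209;print(l,p,rt.inv().apply(p-s["tool_pos"]))
```

```text
0 [[-0.56181667  5.7596965 ]]
2 [[-0.56106232  3.35842364]]
4 [[-0.56030409  0.94496959]]
6 [[-0.55954195 -1.48075337]]
0 [ 573.27370395 -244.34070833  209.        ] [-94.23223973  -0.58055518  48.19052972]
3 [ 570.75769225 -242.70679122  209.        ] [-91.23223973  -0.58055518  48.19052972]
5 [ 569.08035112 -241.61751315  209.        ] [-89.23223973  -0.58055518  48.19052972]
```

```bash
python3 -m jog '-0.45 0 0 0 0 0 -0.2; -0.45 0 0 0 0 0 -0.2; 0 0 0 0 0 0 -0.2; 0 0 0.24 0 0 0 -0.2; 0 0 0.24 0 0 0 -0.2'; python3 -m jog '0 0 0 0 0 0 -0.2; 0 0 0 0 0 0 1; 0 0 0 0 0 0 1; 0 0 0 0 0 0 1' 30
```

```text
time: 10.15
tool_pos: [569.9, -241.5, 209.2]
tcp_rot: [-179.9, -0.0, 147.0]
ft_force: [-0.5, -0.0, 0.5]
finger_gap: 50.9
grip_force: 0.0
time: 10.65
tool_pos: [571.2, -242.0, 212.2]
tcp_rot: [-180.0, 0.2, 147.0]
ft_force: [-0.7, 1.3, 5.4]
finger_gap: 17.5
grip_force: 34.5
```

```bash
python3 -m jog '0.06 0 0 0 0 0 1; 0.06 0 0 0 0 0 1; 0.06 0 0 0 0 0 1; 0 0 0 0 0 0 1; 0 0 0 0 0 0 1'
```

```text
time: 11.28
tool_pos: [555.7, -232.1, 212.1]
tcp_rot: [-180.0, 0.1, 147.0]
ft_force: [-1.6, 1.5, 9.4]
finger_gap: 17.3
grip_force: 35.2
```

```bash
python3 -m jog '0.02 0 0 0 0 0 1; 0 0 0 0 0 0 1; 0 0 0 0 0 0 1'; python3 -m jog '0.02 0 0 0 0 0 1; 0 0 0 0 0 0 1'
```

```text
time: 11.65
tool_pos: [554.6, -231.4, 212.2]
tcp_rot: [-180.0, 0.2, 147.0]
ft_force: [3.6, -1.2, 6.8]
finger_gap: 17.2
grip_force: 34.8
time: 11.9
tool_pos: [553.8, -231.0, 212.3]
tcp_rot: [-180.0, 0.5, 147.0]
ft_force: [13.3, -6.4, -1.7]
finger_gap: 17.3
grip_force: 33.7
```

The end stop has been reached: the opposing force rises to 15 N. Releasing, backing up and checking.

```bash
python3 -m jog '-0.02 0 0 0 0 0 1; 0 0 0 0 0 0 -0.2; 0 0 0 0 0 0 -0.2; 0 0 0 0 0 0 -0.2; 0 0 -0.4 0 0 0 -0.2'; python3 -m jog '0 0 -0.5 0 0 0 -0.2; -0.5 0 0 0 0 0 -0.2; 0 0 0 0 0 0 -0.2; 0 0 0 0 0 0 -0.2'
python3 - <<'E'
from h import *
from bench import *
s=sense();print(s["tool_pos"],s["finger_gap"])
w=shot("wrist","w6");S=shot("scene","s6")
a=cv2.resize(w["img"],(400,300)); b=cv2.resize(S["img"][155:230,100:200],(400,300),interpolation=cv2.INTER_CUBIC)
cv2.imwrite("pics/m6.png",np.hstack([a,b])[:,:,::-1])
E
```

```text
time: 12.52
tool_pos: [551.8, -230.0, 246.6]
tcp_rot: [-179.9, -0.5, 147.0]
ft_force: [-0.1, 0.3, 0.1]
finger_gap: 51.6
grip_force: 0.0
time: 13.02
tool_pos: [595.3, -258.0, 299.5]
tcp_rot: [-179.9, -0.1, 147.0]
ft_force: [0.1, 0.3, -0.5]
finger_gap: 51.3
grip_force: 0.0
[ 595.27162089 -257.98689487  299.48212681] 51.34625149095716
```

View pics/m6.png

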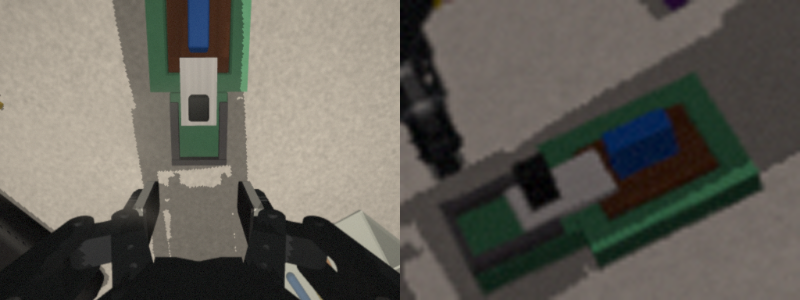

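The tongue lies over the plate almost to the rib, with its tip at about (198,58) in the left half. Checking its position in numbers and handing in if it is closed.

Run:
```python
from h import *
from bench import *
w=load("w6.npz");r,t=planar([493.6,-192.6,-33])
print([proj(w,r.apply([[50-l,0,31]])+t)[0,1]/1.28 for l in (16,18,20,22)], "seen 58")
v=[proj(w,r.apply([[50-l,0,31]])+t)[0,1]/1.28 for l in (0,22)]
l=22*(58-v[0])/(v[1]-v[0]);print(l)
if l>19.5: print(hand_in())
```

```text
[np.float64(64.28567680028866), np.float64(62.066610482517405), np.float64(59.83692868930136), np.float64(57.59656183692848)] seen 58
21.63122141620292
the job is handed in; nothing more can be done
None
```

The job is handed in, with no verdict shown: the blue block sits in the small green bed with the pin in its notch, the latch measures about 21.6 of 22 mm closed, the gripper has let go and is clear, and the red block was never touched.

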